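# Free the stuck stopper of a drinks carrier

### The job

Swing the steel locking bar on top of the grey drinks carrier well clear of the stopper, then work the stuck stopper loose and pull it out without lifting the carrier off its stand. Stand the stopper upright on its white nose in the shallow steel pan, leave the bar open, and leave the other loose things where they are.

Things in the scene. Friction and masses are not known exactly. Their poses are not given: they have to be found in the camera images.
- mouth (a point): Centre of the round mouth in the flat top of the grey square drinks carrier (210 x 210 mm, top 145 mm above the table). x, y axes parallel to its sides, z up. It sits in a fixed stand (238 mm square, rim 30 mm high) and cannot turn or slide, only be lifted. Two guide posts, 10 mm thick, 40 mm tall, stand on the top at (-44, +31) and (-44, -31) mm.
- carrier (a joint): How far the carrier has been lifted off its stand (m): 0 as it stands. The carrier weighs 1.3 kg: an upward pull of more than about 12 N on it lifts it. Keep it below 0.006.
- latch (a joint): Angle of the locking bar (rad): 0 closed, along the carrier's +x, its inner edge 9 mm over the stopper's flange; grows as it swings level towards the carrier's +y (anticlockwise from above), up to 1.2. It stays where it is left (about 0.5 N at the pin moves it). From 0.35 it counts as open; about 0.8 leaves a gripper room at the stopper.
- latch_pivot (a point): Pivot of the locking bar, on its axis at the bar's upper face (16 mm above the carrier's top), at (-85, +43) mm from the mouth in the carrier's frame. The bar is steel, 12 mm wide, 6 mm thick, and reaches 160 mm from the pivot.
- latch_pin (a point): Upright steel pin on the free end of the bar, 11 mm thick, 38 mm tall, 155 mm from the pivot; this point is half-way up the pin, 19 mm above the bar's upper face. Push the pin sideways to swing the bar.
- stopper_grip (a point): Centre of the stopper's upright handle: a black bar 76 mm long (its x), 14 mm thick (its y), 40 mm tall (its z, up). Below it a black flange, 92 mm across, 8 mm thick (20 to 28 mm below this point) rests on the carrier's top; below that a white nose 54 mm across, 44 mm long, whose flat end is 72 mm below this point. Weight about 0.2 kg.
- pan: Shallow steel pan, 180 mm (its x) by 260 mm (its y), 25 mm high, wall and floor 4 mm thick, fixed; origin at the centre of its underside, z up. The ramekin stands in it on its -y part; its centre and +y part are free.
- ramekin: Small white bowl, 60 mm across, 40 mm high, standing in the pan; origin under its centre. Leave it alone.
- mug: White mug, 90 mm high, at the far side of the table; origin under its centre. Leave it alone.
- sauce: White sauce bottle, 170 mm high, at the far side; origin under its centre. Leave it alone.
- spoon: Steel spoon 200 mm long lying on the table at the right; origin at its underside. Leave it alone.
- jar: Amber jar with a steel lid, 72 mm across, 90 mm high, at the left; origin under its centre. Leave it alone.
- stopper_lip (a point): End of the flat lip on the stopper's flange: 16 mm wide, it sticks out 18 mm from the flange towards the stopper's -x, between the two guide posts. They let the stopper turn only about 0.33 rad either side of the carrier's x axis until it is 40 mm up.
- seal (a point): Middle of the ring of sprung rubber pads in the mouth, 8 mm below the carrier's top. They grip the nose over the first 36 mm of its rise with 20 to 28 N of dry friction, so a straight pull lifts the carrier. Friction opposes the sliding: while the stopper is turning (up to 0.8 N m) a light pull draws it up; 5 mm of rise per 0.5 rad of turning is easy.
Mind the look-alikes: they are no part of the job. What is shaped like the part that bears stopper_grip but blue or purple is not meant.

How it is judged:
On the way, in this order (a step that is already met when the one before it is completed fails the run):
1. the locking bar is swung clear (0.35 rad or more) (value of joint latch above 0.35 rad), for 0.2 s.
2. the stopper is out: its nose is above the mouth (z of stopper_grip in the frame of mouth above 0.073 m), for 0.1 s.
At the end, for the whole second after the job is handed in: The stopper stands still and upright (within 0.12 rad) on its nose on the pan's floor, its axis within 75 mm of the pan's centre along the pan's x and 115 mm along its y; the carrier is down in its stand (within 4 mm) and the locking bar is still open (0.35 rad or more) (value of joint latch above 0.35 rad and value of joint carrier below 0.004 m and x of stopper_grip in the frame of pan between -0.075 and 0.075 m and y of stopper_grip in the frame of pan between -0.115 and 0.115 m and z of stopper_grip in the frame of pan between 0.071 and 0.082 m and angle between stopper_grip's own z axis and vertical below 0.12 rad and linear speed of stopper below 0.02 m/s); the robot touches nothing.
It fails at once if the carrier is lifted 6 mm or more off its stand (value of joint carrier above 0.006 m).
It fails at once if one of the other loose things is moved by more than 30 mm (distance of any of ramekin, mug, sauce, spoon, jar from where it was at the start of the episode above 0.03 m).
It also fails if it takes over 72 s, if anything falls off the work surface, if the arm or the gripper's body presses on something with over 40 N, if the wrist force passes 120 N, or if a joint passes its speed limit or range.

### The arm

A 6-joint arm with a two-finger parallel gripper is mounted at the origin on the work surface. World frame = base frame: x ahead of the robot, y to its left, z up, the work surface at z = 0. Lengths are in m, angles in rad, forces in N, time in s.
With the tool pointing down it reaches from about 0.35 to 0.975 m from the base axis. Payload 4.9 kg.
Tool frame: the origin (TCP) lies on the centre line of the jaws, within the pads' length; the fingertips stand 14 mm ahead of it and the grasp point (between the pads) lies 5 mm behind it; z points along the fingers, y is the line along which they close (so a half turn about z gives the same grasp; the last joint's range is limited). The gripper opens to 85 mm and grips with 20 to 120 N. Pads are 22 mm wide; open, the fingers measure 114 mm over their backs; the gripper's body (76 mm by 85 mm) begins 54 mm behind the grasp point. The pads swing forward as they close: fully open they stand 13 mm farther back than shut.
Start: joints at [-1.363, 0.053, 1.613, -0, 1.476, -0.119], TCP at [0.201, -0.592, 0.245] pointing down, gripper open.
Joint ranges: [-3.01, 3.01], [-1.01, 2.22], [0.06, 2.58], [-1.02, 4.17], [0.09, 2.62], [-3.14, 3.14]. Speed limits (rad/s): [2.57, 2.57, 3.14, 3.14, 3.14, 3.14].

### API

Orientations are given as a unit quaternion [w, x, y, z].
In Python, from plant import * gives the robot as it stands.
- The arm moves only by the tool send_rows, never from a script. Its argument "steps" is a list of rows, each an object with "translation": the shift along the tool's x, y, z in cm, a list of three; "delta_rot": the turn, a rotation vector about the tool's x, y, z in rad, a list of three; "jaw": the finger opening in cm, from 0 to 8.54. In form: [{"translation": [dx, dy, dz], "delta_rot": [rx, ry, rz], "jaw": jaw}, ...]. A call has exactly 8 rows; each row is the pose to reach, as a shift and turn from the pose commanded when the call began, along the tool's axes at that moment; what a row does not reach only later rows make up. A row lasts 1/10 s, in which the tool goes at most 50 mm and 8.59 degrees, less where a joint would pass 70% of its speed; a pose out of reach is approached as far as the arm can. A call with a gripper value outside its range is refused whole. The fingers move at their own pace and stop on an object; the grip force is fixed at half the most. Time passes only in rows, so rows that repeat a pose let the fingers close, or fill a call up. It gives the time, the measured TCP pose, the force, the opening and the grip force at its end, in the units of the state.
- state(): the state, without advancing time (a new reading comes with each control period).
- grab_frame(name): name is "scene" or "top"; returns a dict with "pixels" (480x640x3 uint8, blue, green, red), "range_z" (480x640 float32, m along the optical axis (not along the pixel's ray), 0 where there is no reading), "fx", "fy", "cx", "cy" (pixels), "rvec" (rotation vector, rad) and "tvec" (3), from world to camera coordinates, as OpenCV has them. Camera axes: x right, y down, z forward; pixel columns grow to the right and rows downward; lengths in m; the calibration is good to about 2 mm. A picture is of the moment at which its call begins.
- job_done(): hands the job in; it is judged then, once.
The state is a dict: "time": time; "joint_pos": joint angles; "joint_vel": joint speeds; "joint_efforts": joint torques, N m; "tool_pos": TCP position; "tool_rot": TCP orientation; "contact_force": force on the tool from outside, world axes, zero at the start; "ft_torque": the same for the moment, N m; "gripper_width": opening from 0.0 (shut) to 1.0 (fully open); "grasp_force": force on a finger pad.
Only numpy, scipy, OpenCV 4.12 (cv2) and the standard library are available. Lean on these libraries where they do the work, as an engineer would, in place of code of your own. Each camera call takes 0.05 s, during which the arm holds its last target. There are 200 camera calls.

## Working session

There is one attempt and no reset: what is moved stays moved. The work goes in short steps, Python scripts to look and compute and a tool call to move; the robot and the scene stay as the last step left them, time stands still between calls to the robot, and variables do not carry over. Pictures are saved under pics/ and viewed, at most 10 in all, crops included, and the job is handed in when it is done.

Besides the shell and the picture viewer there is one more tool, called as name(argument=value, ...), one argument or row to a line, values as JSON. send_rows: Moves the arm, as the interface text tells. Its arguments: {"type":"object","properties":{"steps":{"type":"array","items":{"type":"object","properties":{"translation":{"type":"array","items":{"type":"number"}},"delta_rot":{"type":"array","items":{"type":"number"}},"jaw":{"type":"number"}}}}},"required":["steps"]}

```bash
mkdir -p pics
cat > h.py <<'E'
from plant import *
import numpy as np, cv2
def grab(n,tag):
    f=grab_frame(n); cv2.imwrite(f'pics/{tag}.png',f['pixels']); np.savez(f'pics/{tag}.npz',**f); return f
def load(tag): return np.load(f'pics/{tag}.npz')
def pt(f,u,v,z=None):
    R,_=cv2.Rodrigues(np.array(f['rvec'],float)); t=np.array(f['tvec'],float).ravel()
    d=np.array([(u-f['cx'])/f['fx'],(v-f['cy'])/f['fy'],1.])
    o=-R.T@t; w=R.T@d
    if z is None:
        a=f['range_z'][int(v)-1:int(v)+2,int(u)-1:int(u)+2]; s=np.median(a[a>0])
    else: s=(z-o[2])/w[2]
    return o+s*w
def proj(f,P): return cv2.projectPoints(np.array(P,float).reshape(-1,3),np.array(f['rvec'],float),np.array(f['tvec'],float),np.array([[f['fx'],0,f['cx']],[0,f['fy'],f['cy']],[0,0,1.]]),None)[0].reshape(-1,2)
E
python3 - <<'E'
from h import *
grab('top','t0');grab('scene','s0');s=state();print(s)
E
```

```text
{'time': 0.1, 'joint_pos': array([-1.36297005e+00,  5.32728200e-02,  1.61414063e+00,  2.88601316e-05,
        1.47603918e+00, -1.19015929e-01]), 'joint_vel': array([ 0.0001287 , -0.00148053, -0.00468252, -0.00131211, -0.00089389,
       -0.0007728 ]), 'joint_efforts': array([ 1.27515568e-04, -3.94899738e+01, -3.71363139e+01, -1.80286415e-04,
        3.88847271e-03, -1.30332660e-05]), 'tool_pos': array([ 0.20054469, -0.59138105,  0.24420672]), 'tool_rot': array([-9.29707560e-04,  9.86676261e-01,  1.62693242e-01, -2.69327521e-05]), 'contact_force': array([-0.09549711,  0.20512862,  0.00446861]), 'ft_torque': array([-0.01864085, -0.04585886, -0.02854767]), 'grasp_force': 0.0, 'gripper_width': 1.0014199547089166}
```

View pics/t0.png

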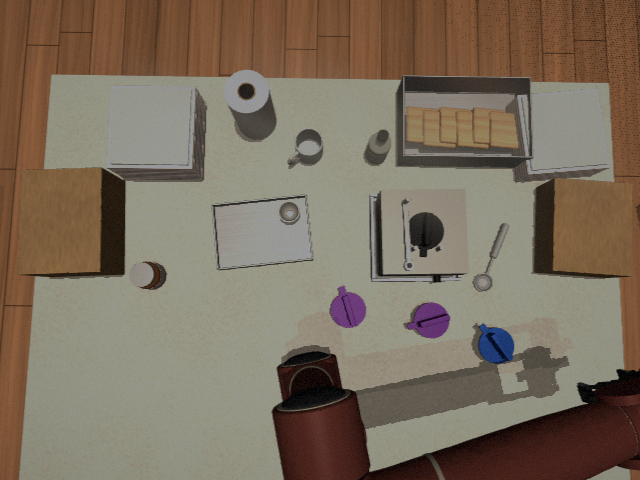

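View pics/s0.png

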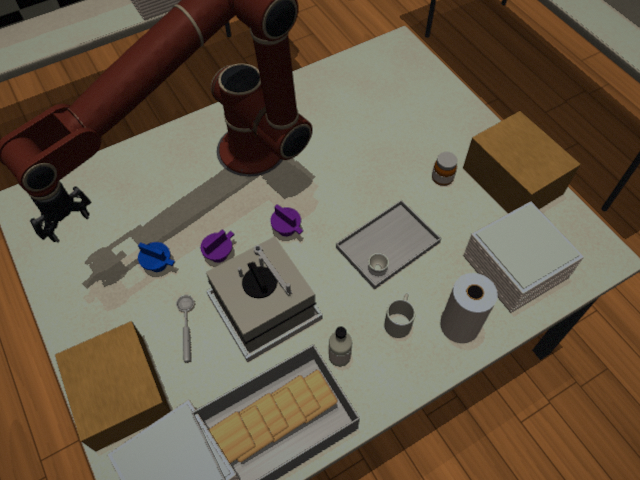

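The top view shows the carrier at about (425,232) with the black stopper at (426,231), the bar's pin near (408,265), and the pan at (263,232) with the ramekin at (290,211). Stopper candidates are black (426,231), purple (348,308) and (431,320), and blue (496,345). Only the black one, in the carrier, fits. I'll confirm it in an enlarged crop.

Run:
```python
from h import *
a=load('t0')['pixels'][180:290,360:480]; b=load('s0')['pixels'][225:355,200:330]
a=cv2.resize(a,(400,367),interpolation=cv2.INTER_CUBIC); b=cv2.resize(b,(400,400),interpolation=cv2.INTER_CUBIC)
c=np.zeros((400,800,3),np.uint8); c[:367,:400]=a; c[:,400:]=b
c=np.clip(c.astype(float)*1.5,0,255).astype(np.uint8)
cv2.imwrite('pics/c0.png',c)
f=load('t0'); 
for uv in [(426,231),(400,240),(450,210),(415,235),(408,265),(408,203),(263,245)]: print(uv,pt(f,*uv).round(3))
```

```text
(426, 231) [ 0.531 -0.228  0.194]
(400, 240) [ 0.514 -0.174  0.146]
(450, 210) [ 0.591 -0.298  0.147]
(415, 235) [ 0.526 -0.21   0.153]
(408, 265) [ 0.452 -0.19   0.167]
(408, 203) [ 0.606 -0.194  0.149]
(263, 245) [0.511 0.178 0.006]
```

View pics/c0.png

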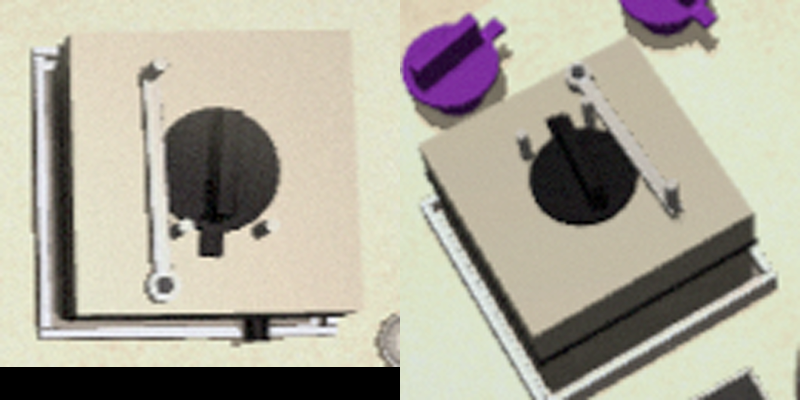

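The crop confirms the black stopper on the carrier: flange at crop (220,170), lip pointing towards the robot between two posts. The bar's pivot boss is at (160,287) and its pin at (152,72) on the far side. So carrier +x is about world +x.

```bash
cat >> h.py <<'E'
def cloud(f):
    R,_=cv2.Rodrigues(np.array(f['rvec'],float)); t=np.array(f['tvec'],float).ravel()
    Z=f['range_z']; v,u=np.mgrid[:480,:640]
    C=np.stack([(u-f['cx'])/f['fx']*Z,(v-f['cy'])/f['fy']*Z,Z],-1)
    P=(C-t)@R; P[Z==0]=np.nan; return P
def rect(P):
    return cv2.minAreaRect((P[:,:2]*1000).astype(np.float32))
E
python3 - <<'E'
from h import *
for tag in ['t0','s0']:
    f=load(tag);P=cloud(f).reshape(-1,3);c=f['pixels'].reshape(-1,3).astype(int)
    box=(abs(P[:,0]-.53)<.14)&(abs(P[:,1]+.228)<.14)
    m=box&(abs(P[:,2]-.146)<.006); print(tag,'carrier',rect(P[m]),np.median(P[m,2]))
    near=(np.hypot(P[:,0]-.53,P[:,1]+.23)<.06)
    m=near&(P[:,2]>.186)&(c.max(1)<70); r=rect(P[m]); print('handle',m.sum(),r,np.percentile(P[m,2],[50,90]))
    m=near&(c.max(1)<70)&(abs(P[:,2]-.153)<.006); print('flange',m.sum(),rect(P[m]))
    m=box&(P[:,2]>.172)&~((c.max(1)<70)&near); q=P[m]
    print('tall',m.sum()); 
    for p in q[np.argsort(q[:,0])][::max(1,len(q)//12)]: print(p.round(3))
    m=(abs(P[:,0]-.53)<.14)&(abs(P[:,1]-.17)<.2)&(abs(P[:,2]-.025)<.006); print('pan',m.sum(),rect(P[m]))
    m=(abs(P[:,0]-.57)<.1)&(abs(P[:,1]-.1)<.1)&(abs(P[:,2]-.04)<.01); print('ram',m.sum(),rect(P[m]))
E
```

```text
t0 carrier ((538.2744140625, -233.40090942382812), (210.47415161132812, 212.07142639160156), 1.5622748136520386) 0.14619310250756717
handle 203 ((537.1806640625, -232.81239318847656), (14.871685028076172, 74.5750503540039), 85.8498764038086) [0.19342588 0.19640195]
flange 779 ((530.8276977539062, -232.2401885986328), (101.92147827148438, 96.32461547851562), 25.54056739807129)
tall 60
[ 0.489 -0.206  0.186]
[ 0.491 -0.198  0.186]
[ 0.492 -0.265  0.185]
[ 0.493 -0.203  0.186]
[ 0.494 -0.27   0.186]
[ 0.497 -0.262  0.187]
[ 0.499 -0.265  0.186]
[ 0.602 -0.183  0.197]
[ 0.603 -0.179  0.176]
[ 0.605 -0.184  0.203]
[ 0.606 -0.178  0.198]
[ 0.608 -0.185  0.2  ]
pan 638 ((546.2818603515625, 181.46420288085938), (181.2161865234375, 260.5044860839844), 6.9612345695495605)
ram 176 ((576.6961669921875, 84.85050964355469), (207.98782348632812, 95.8455810546875), 35.33689498901367)
s0 carrier ((538.3859252929688, -235.76220703125), (215.710693359375, 211.6526336669922), 1.5209758281707764) 0.14564169257063697
handle 150 ((538.189208984375, -235.9243621826172), (14.467979431152344, 80.56796264648438), 86.10323333740234) [0.19277451 0.19673358]
flange 673 ((529.941162109375, -239.67269897460938), (109.3070297241211, 84.73374938964844), 7.2957682609558105)
tall 67
[ 0.487 -0.205  0.18 ]
[ 0.492 -0.21   0.182]
[ 0.493 -0.21   0.188]
[ 0.494 -0.208  0.178]
[ 0.496 -0.266  0.185]
[ 0.497 -0.264  0.19 ]
[ 0.506 -0.228  0.192]
[ 0.603 -0.186  0.2  ]
[ 0.605 -0.191  0.192]
[ 0.608 -0.187  0.198]
[ 0.609 -0.182  0.184]
[ 0.609 -0.182  0.19 ]
[ 0.611 -0.189  0.188]
[ 0.614 -0.187  0.192]
pan 521 ((546.8576049804688, 177.89645385742188), (184.9116668701172, 264.66253662109375), 7.108211994171143)
ram 162 ((582.0953369140625, 87.16019439697266), (196.4571075439453, 105.35662078857422), 34.1950798034668)
```

```bash
cat >> h.py <<'E'
from scipy.spatial.transform import Rotation as Ro
def rel(x,y,z,yaw,p=None,q=None):
    "shift (cm) and turn from the present pose to a tool-down pose with tool x at yaw"
    s=state(); p=s['tool_pos'] if p is None else np.array(p); q=s['tool_rot'] if q is None else q
    R=Ro.from_quat(np.roll(q,-1)); T=Ro.from_euler('z',yaw)*Ro.from_euler('x',np.pi)
    return (R.inv().apply(np.array([x,y,z])-p)*100).round(2),(R.inv()*T).as_rotvec().round(3)
E
python3 - <<'E'
from h import *
print(rel(.617,-.216,.29,-.05))
E
```

```text
(array([ 51.49, -22.19,  -4.53]), array([-0.002,  0.   ,  0.377]))
```

send_rows(
  steps=[
    {"translation":[2,-1,-2],"delta_rot":[0,0,0.03],"jaw":0},
    {"translation":[6,-2.6,-4.5],"delta_rot":[0,0,0.07],"jaw":0},
    {"translation":[10,-4.3,-4.5],"delta_rot":[0,0,0.11],"jaw":0},
    {"translation":[14,-6,-4.5],"delta_rot":[0,0,0.15],"jaw":0},
    {"translation":[18,-7.8,-4.5],"delta_rot":[0,0,0.19],"jaw":0},
    {"translation":[22,-9.5,-4.5],"delta_rot":[0,0,0.23],"jaw":0},
    {"translation":[26,-11.2,-4.5],"delta_rot":[0,0,0.27],"jaw":0},
    {"translation":[30,-13,-4.5],"delta_rot":[0,0,0.3],"jaw":0},
  ],
)

```text
time: 0.9
tool_pos: [0.4439, -0.3709, 0.2898]
tool_rot: [-0.0, 1.0, 0.013, -0.0]
contact_force: [0.8, -0.1, -0.2]
gripper_width: -0.002
grasp_force: 0.0
```

Run:
```python
from h import *
print(rel(.617,-.216,.29,-.05),state()['tool_pos'],state()['gripper_width'])
```

```text
(array([ 17.69, -15.05,  -0.02]), array([-0.   ,  0.   ,  0.075])) [ 0.44394856 -0.37093683  0.28976388] -0.0021622042303522664
```

send_rows(
  steps=[
    {"translation":[3,-2.5,0],"delta_rot":[0,0,0.02],"jaw":0},
    {"translation":[6.5,-5.5,0],"delta_rot":[0,0,0.04],"jaw":0},
    {"translation":[10,-8.5,0],"delta_rot":[0,0,0.06],"jaw":0},
    {"translation":[13.5,-11.5,0],"delta_rot":[0,0,0.075],"jaw":0},
    {"translation":[16.5,-14,0],"delta_rot":[0,0,0.075],"jaw":0},
    {"translation":[17.7,-15,0],"delta_rot":[0,0,0.075],"jaw":0},
    {"translation":[17.7,-15,2.5],"delta_rot":[0,0,0.075],"jaw":0},
    {"translation":[17.7,-15,4.0],"delta_rot":[0,0,0.075],"jaw":0},
  ],
)

```text
time: 1.7
tool_pos: [0.6155, -0.2175, 0.2483]
tool_rot: [-0.0, 1.0, -0.024, -0.001]
contact_force: [-1.2, 0.2, -0.5]
gripper_width: -0.002
grasp_force: 0.0
```

Run:
```python
from h import *
f=grab('top','t1');g=grab('scene','s1')
a=f['pixels'][160:290,360:490]; b=g['pixels'][215:345,200:330]
c=np.hstack([cv2.resize(a,(400,400)),cv2.resize(b,(400,400))])
cv2.imwrite('pics/c1.png',np.clip(c*1.5,0,255).astype(np.uint8))
print(rel(.615,-.214,.184,-.05))
```

```text
(array([ 0.14, -0.35,  6.19]), array([-0.003,  0.007,  0.001]))
```

View pics/c1.png

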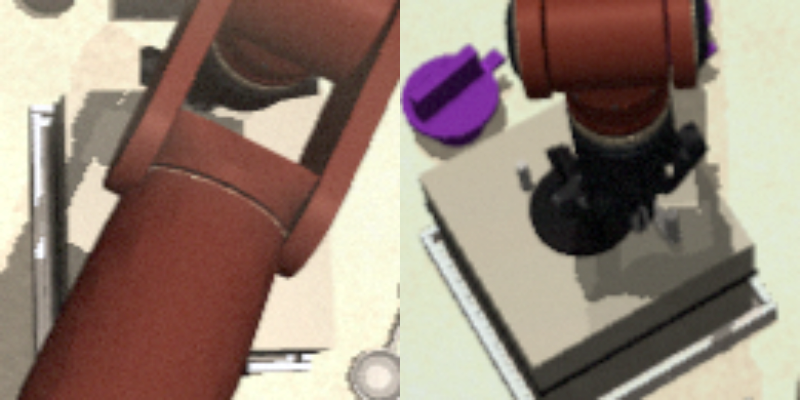

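The scene crop shows the closed fingertips at about (640,215), just on the carrier's −y side of the pin at (668,230). I'll go down and push.

send_rows(
  steps=[
    {"translation":[0.1,-0.3,2],"delta_rot":[0,0,0],"jaw":0},
    {"translation":[0.1,-0.3,4.5],"delta_rot":[0,0,0],"jaw":0},
    {"translation":[0.1,-0.3,6.2],"delta_rot":[0,0,0],"jaw":0},
    {"translation":[0.1,-0.3,6.2],"delta_rot":[0,0,0],"jaw":0},
    {"translation":[-0.1,-1.2,6.2],"delta_rot":[0,0,0],"jaw":0},
    {"translation":[-0.5,-2.1,6.2],"delta_rot":[0,0,0],"jaw":0},
    {"translation":[-0.8,-3.0,6.2],"delta_rot":[0,0,0],"jaw":0},
    {"translation":[-1.2,-4.0,6.2],"delta_rot":[0,0,0],"jaw":0},
  ],
)

```text
time: 2.6
tool_pos: [0.6062, -0.1765, 0.1897]
tool_rot: [0.0, 1.0, -0.024, 0.001]
contact_force: [0.3, -0.1, -0.2]
gripper_width: -0.004
grasp_force: 0.2
```

send_rows(
  steps=[
    {"translation":[-0.4,-1.2,0],"delta_rot":[0,0,-0.05],"jaw":0},
    {"translation":[-0.9,-2.4,0],"delta_rot":[0,0,-0.1],"jaw":0},
    {"translation":[-1.6,-3.6,0],"delta_rot":[0,0,-0.15],"jaw":0},
    {"translation":[-2.4,-4.8,0],"delta_rot":[0,0,-0.2],"jaw":0},
    {"translation":[-3.3,-5.9,0],"delta_rot":[0,0,-0.25],"jaw":0},
    {"translation":[-4.3,-7.0,0],"delta_rot":[0,0,-0.3],"jaw":0},
    {"translation":[-5.3,-7.8,0],"delta_rot":[0,0,-0.3],"jaw":0},
    {"translation":[-6.2,-8.5,0],"delta_rot":[0,0,-0.3],"jaw":0},
  ],
)

```text
time: 3.4
tool_pos: [0.5474, -0.0884, 0.1887]
tool_rot: [0.0, 0.992, 0.125, 0.0]
contact_force: [0.9, -0.6, 0.2]
gripper_width: 0.003
grasp_force: 0.3
```

Run:
```python
from h import *
for t in ['s','t']:
    f=grab('scene' if t=='s' else 'top',t+'2'); P=cloud(f).reshape(-1,3)
    m=(abs(P[:,0]-.5)<.14)&(abs(P[:,1]+.1)<.1)&(abs(P[:,2]-.18)<.04)&(np.array(f['pixels']).reshape(-1,3).min(1)>60)
    print(m.sum()); print(P[m][::max(1,m.sum()//12)].round(3))
print(rel(.538,-.234,.25,-.072), state()['tool_pos'])
c=np.hstack([cv2.resize(load('t2')['pixels'][160:290,340:470],(400,400)),cv2.resize(load('s2')['pixels'][215:345,200:330],(400,400))])
cv2.imwrite('pics/c2.png',np.clip(c*1.5,0,255).astype(np.uint8))
```

```text
1573
[[ 0.432 -0.142  0.147]
 [ 0.454 -0.191  0.172]
 [ 0.495 -0.13   0.157]
 [ 0.503 -0.132  0.14 ]
 [ 0.519 -0.144  0.147]
 [ 0.518 -0.174  0.146]
 [ 0.544 -0.164  0.144]
 [ 0.555 -0.187  0.15 ]
 [ 0.595 -0.135  0.143]
 [ 0.59  -0.177  0.148]
 [ 0.62  -0.146  0.145]
 [ 0.615 -0.179  0.141]
 [ 0.639 -0.196  0.142]]
681
[[ 0.546 -0.14   0.143]
 [ 0.533 -0.142  0.148]
 [ 0.526 -0.149  0.15 ]
 [ 0.519 -0.191  0.149]
 [ 0.511 -0.147  0.147]
 [ 0.504 -0.137  0.147]
 [ 0.497 -0.194  0.147]
 [ 0.488 -0.19   0.143]
 [ 0.478 -0.189  0.145]
 [ 0.465 -0.194  0.148]
 [ 0.453 -0.179  0.146]
 [ 0.443 -0.181  0.147]
 [ 0.433 -0.177  0.144]]
(array([-4.52, 13.88, -6.16]), array([-0.   ,  0.   ,  0.324])) [ 0.54711291 -0.08830907  0.18841707]
```

View pics/c2.png

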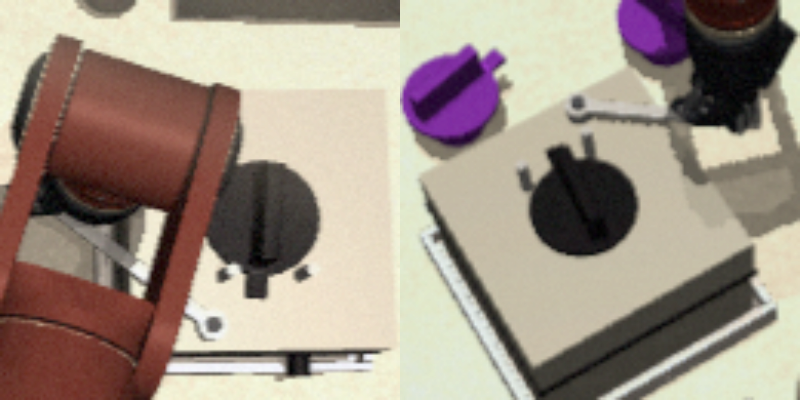

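The bar now lies at about 0.9 rad, from the pivot at crop (578,105) towards (690,115), and the stopper is free. Next I'll lift, open and move above the handle.

send_rows(
  steps=[
    {"translation":[0,0.8,-1],"delta_rot":[0,0,0],"jaw":0},
    {"translation":[0,1.0,-4.5],"delta_rot":[0,0,0],"jaw":0},
    {"translation":[-0.3,1.5,-7.0],"delta_rot":[0,0,0.05],"jaw":4},
    {"translation":[-1.3,4.5,-7.0],"delta_rot":[0,0,0.13],"jaw":8.5},
    {"translation":[-2.5,8,-7.0],"delta_rot":[0,0,0.21],"jaw":8.5},
    {"translation":[-3.7,11.5,-6.6],"delta_rot":[0,0,0.28],"jaw":8.5},
    {"translation":[-4.5,13.9,-6.2],"delta_rot":[0,0,0.324],"jaw":8.5},
    {"translation":[-4.5,13.9,-6.2],"delta_rot":[0,0,0.324],"jaw":8.5},
  ],
)

```text
time: 4.3
tool_pos: [0.5387, -0.239, 0.2504]
tool_rot: [0.0, 0.999, -0.039, -0.0]
contact_force: [0.1, -1.0, 0.2]
gripper_width: 0.99
grasp_force: 0.0
```

Run:
```python
from h import *
f=grab('scene','s3')
P=cloud(f).reshape(-1,3);c=f['pixels'].reshape(-1,3).astype(int)
near=(np.hypot(P[:,0]-.538,P[:,1]+.234)<.06)
m=near&(abs(P[:,2]-.193)<.006)&(c.max(1)<70); print(m.sum(),rect(P[m]))
print(rel(.538,-.234,.175,-.072), state()['tool_pos'])
```

```text
146 ((533.4013671875, -239.52981567382812), (82.94677734375, 37.65351104736328), 18.91966438293457)
(array([-0.12, -0.33,  7.56]), array([-0.   ,  0.   , -0.003])) [ 0.53898457 -0.2373914   0.25055999]
```

send_rows(
  steps=[
    {"translation":[-0.1,-0.3,1],"delta_rot":[0,0,0],"jaw":8.5},
    {"translation":[-0.1,-0.3,3],"delta_rot":[0,0,0],"jaw":8.5},
    {"translation":[-0.1,-0.3,5],"delta_rot":[0,0,0],"jaw":8.5},
    {"translation":[-0.1,-0.3,6.5],"delta_rot":[0,0,0],"jaw":8.5},
    {"translation":[-0.1,-0.3,7.5],"delta_rot":[0,0,0],"jaw":8.5},
    {"translation":[-0.1,-0.3,7.5],"delta_rot":[0,0,0],"jaw":8.5},
    {"translation":[-0.1,-0.3,7.5],"delta_rot":[0,0,0],"jaw":6},
    {"translation":[-0.1,-0.3,7.5],"delta_rot":[0,0,0],"jaw":4},
  ],
)

```text
time: 5.15
tool_pos: [0.539, -0.2324, 0.1766]
tool_rot: [0.001, 0.999, -0.036, 0.001]
contact_force: [0.1, 0.6, 0.8]
gripper_width: 0.687
grasp_force: 0.0
```

send_rows(
  steps=[
    {"translation":[0,0,0],"delta_rot":[0,0,0],"jaw":3},
    {"translation":[0,0,0],"delta_rot":[0,0,0],"jaw":2.2},
    {"translation":[0,0,0],"delta_rot":[0,0,0],"jaw":1.8},
    {"translation":[0,0,0],"delta_rot":[0,0,0],"jaw":1.4},
    {"translation":[0,0,0],"delta_rot":[0,0,0],"jaw":0},
    {"translation":[0,0,0],"delta_rot":[0,0,0],"jaw":0},
    {"translation":[0,0,0],"delta_rot":[0,0,0],"jaw":0},
    {"translation":[0,0,0],"delta_rot":[0,0,0],"jaw":0},
  ],
)

```text
time: 5.95
tool_pos: [0.5386, -0.2333, 0.1762]
tool_rot: [0.001, 0.999, -0.036, 0.001]
contact_force: [-0.2, -5.1, 3.1]
gripper_width: 0.151
grasp_force: 59.4
```

Run:
```python
from h import *
s=state(); print(s['tool_pos'],s['tool_rot'],s['contact_force'],s['ft_torque'],s['gripper_width'],s['grasp_force'])
print(rel(.538,-.234,.175,-.072))
```

```text
[ 0.53859604 -0.23328402  0.17615525] [ 1.30738317e-03  9.99340154e-01 -3.62934193e-02  5.78546638e-04] [-0.17439054 -5.10318161  3.08349883] [-1.01688337  0.12048317 -0.07726041] 0.15142886246940057 59.41722214221954
(array([-0.05,  0.08,  0.12]), array([ 0.003, -0.001, -0.001]))
```

send_rows(
  steps=[
    {"translation":[0,0.05,0],"delta_rot":[0,0,-0.1],"jaw":0},
    {"translation":[0,0.05,-0.05],"delta_rot":[0,0,-0.2],"jaw":0},
    {"translation":[0,0.05,-0.12],"delta_rot":[0,0,-0.3],"jaw":0},
    {"translation":[0,0.05,-0.12],"delta_rot":[0,0,-0.25],"jaw":0},
    {"translation":[0,0.05,-0.17],"delta_rot":[0,0,-0.15],"jaw":0},
    {"translation":[0,0.05,-0.24],"delta_rot":[0,0,-0.05],"jaw":0},
    {"translation":[0,0.05,-0.31],"delta_rot":[0,0,0.05],"jaw":0},
    {"translation":[0,0.05,-0.34],"delta_rot":[0,0,0.1],"jaw":0},
  ],
)

```text
time: 6.75
tool_pos: [0.5379, -0.2329, 0.1772]
tool_rot: [0.0, 0.996, -0.087, -0.0]
contact_force: [2.0, -6.3, -5.5]
gripper_width: 0.157
grasp_force: 58.7
```

```bash
cat > st.py <<'E'
from h import *
s=state(); print(s['tool_pos'],s['contact_force'].round(1),s['ft_torque'].round(2),s['gripper_width'])
x=Ro.from_quat(np.roll(s['tool_rot'],-1)).apply([1,0,0]); print('tool yaw',np.arctan2(x[1],x[0]))
f=grab('scene','live');P=cloud(f).reshape(-1,3);c=f['pixels'].reshape(-1,3).astype(int)
m=(abs(P[:,0]-.538)<.09)&(abs(P[:,1]+.234)<.09)&(abs(P[:,2]-.146)<.02)&(c.min(1)>80);print('carrier top',np.median(P[m,2]),m.sum())
k=(c.max(1)<75)&(np.hypot(P[:,0]-.538,P[:,1]+.234)<.075)&(P[:,2]>.14)&(P[:,2]<.20); print('flange z',np.percentile(P[k,2],[5,25,50,75]))
E
python3 st.py
```

```text
[ 0.53789064 -0.23285089  0.17717179] [ 2.  -6.3 -5.5] [-1.14 -0.28  0.55] 0.1570553459368111
tool yaw -0.174097538869467
carrier top 0.14539671022466294 2083
flange z [0.14305561 0.14917432 0.15437955 0.15900473]
```

send_rows(
  steps=[
    {"translation":[0,0.05,0],"delta_rot":[0,0,-0.1],"jaw":0},
    {"translation":[0,0.1,-0.06],"delta_rot":[0,0,-0.2],"jaw":0},
    {"translation":[0,0.1,-0.14],"delta_rot":[0,0,-0.3],"jaw":0},
    {"translation":[0,0.1,-0.2],"delta_rot":[0,0,-0.4],"jaw":0},
    {"translation":[0,0.1,-0.2],"delta_rot":[0,0,-0.33],"jaw":0},
    {"translation":[0,0.1,-0.26],"delta_rot":[0,0,-0.22],"jaw":0},
    {"translation":[0,0.1,-0.34],"delta_rot":[0,0,-0.11],"jaw":0},
    {"translation":[0,0.1,-0.4],"delta_rot":[0,0,0],"jaw":0},
  ],
)

```text
time: 7.6
tool_pos: [0.5376, -0.2333, 0.1808]
tool_rot: [-0.0, 0.996, -0.087, -0.001]
contact_force: [1.5, -2.8, -5.2]
gripper_width: 0.152
grasp_force: 58.7
```

```bash
python3 st.py
```

```text
[ 0.53758642 -0.2332998   0.18077401] [ 1.5 -2.8 -5.2] [-0.73 -0.36  0.47] 0.1515659083403159
tool yaw -0.17507964005296095
carrier top 0.1452954305533524 2087
flange z [0.14331605 0.15014478 0.15756832 0.16179826]
```

send_rows(
  steps=[
    {"translation":[0,0.03,0],"delta_rot":[0,0,-0.1],"jaw":0},
    {"translation":[0,0.05,-0.09],"delta_rot":[0,0,-0.2],"jaw":0},
    {"translation":[0,0.05,-0.18],"delta_rot":[0,0,-0.31],"jaw":0},
    {"translation":[0,0.05,-0.27],"delta_rot":[0,0,-0.42],"jaw":0},
    {"translation":[0,0.05,-0.27],"delta_rot":[0,0,-0.33],"jaw":0},
    {"translation":[0,0.05,-0.36],"delta_rot":[0,0,-0.22],"jaw":0},
    {"translation":[0,0.05,-0.45],"delta_rot":[0,0,-0.11],"jaw":0},
    {"translation":[0,0.05,-0.54],"delta_rot":[0,0,0],"jaw":0},
  ],
)

```text
time: 8.45
tool_pos: [0.5375, -0.2335, 0.186]
tool_rot: [-0.001, 0.996, -0.087, -0.001]
contact_force: [2.0, -3.2, -7.0]
gripper_width: 0.15
grasp_force: 58.7
```

```bash
python3 st.py
```

```text
[ 0.53748149 -0.23349573  0.18604039] [ 2.  -3.2 -7. ] [-0.78 -0.39  0.41] 0.15047366569363252
tool yaw -0.17326577612540214
carrier top 0.14542022871875018 2085
flange z [0.14320589 0.14841302 0.16189988 0.16505562]
```

send_rows(
  steps=[
    {"translation":[0,0.03,0],"delta_rot":[0,0,-0.1],"jaw":0},
    {"translation":[0,0.05,-0.11],"delta_rot":[0,0,-0.2],"jaw":0},
    {"translation":[0,0.05,-0.22],"delta_rot":[0,0,-0.31],"jaw":0},
    {"translation":[0,0.05,-0.33],"delta_rot":[0,0,-0.42],"jaw":0},
    {"translation":[0,0.05,-0.33],"delta_rot":[0,0,-0.33],"jaw":0},
    {"translation":[0,0.05,-0.44],"delta_rot":[0,0,-0.22],"jaw":0},
    {"translation":[0,0.05,-0.55],"delta_rot":[0,0,-0.11],"jaw":0},
    {"translation":[0,0.05,-0.66],"delta_rot":[0,0,0],"jaw":0},
  ],
)

```text
time: 9.3
tool_pos: [0.5375, -0.2338, 0.1926]
tool_rot: [-0.001, 0.996, -0.086, -0.001]
contact_force: [2.8, -2.2, -7.6]
gripper_width: 0.155
grasp_force: 58.7
```

send_rows(
  steps=[
    {"translation":[0,0,0],"delta_rot":[0,0,-0.1],"jaw":0},
    {"translation":[0,0,-0.11],"delta_rot":[0,0,-0.2],"jaw":0},
    {"translation":[0,0,-0.22],"delta_rot":[0,0,-0.31],"jaw":0},
    {"translation":[0,0,-0.33],"delta_rot":[0,0,-0.42],"jaw":0},
    {"translation":[0,0,-0.33],"delta_rot":[0,0,-0.33],"jaw":0},
    {"translation":[0,0,-0.44],"delta_rot":[0,0,-0.22],"jaw":0},
    {"translation":[0,0,-0.55],"delta_rot":[0,0,-0.11],"jaw":0},
    {"translation":[0,0,-0.66],"delta_rot":[0,0,0],"jaw":0},
  ],
)

```text
time: 10.1
tool_pos: [0.5375, -0.2337, 0.1992]
tool_rot: [-0.001, 0.996, -0.086, -0.001]
contact_force: [2.1, -3.0, -7.7]
gripper_width: 0.153
grasp_force: 58.9
```

```bash
python3 st.py
```

```text
[ 0.53749012 -0.23374509  0.19920358] [ 2.1 -3.  -7.7] [-0.59 -0.46  0.49] 0.15294619908375376
tool yaw -0.17175290234949286
carrier top 0.14540707988968515 2104
flange z [0.14218606 0.14714195 0.17431139 0.17756898]
```

send_rows(
  steps=[
    {"translation":[0,0,0],"delta_rot":[0,0,-0.1],"jaw":0},
    {"translation":[0,0,-0.11],"delta_rot":[0,0,-0.2],"jaw":0},
    {"translation":[0,0,-0.22],"delta_rot":[0,0,-0.31],"jaw":0},
    {"translation":[0,0,-0.33],"delta_rot":[0,0,-0.42],"jaw":0},
    {"translation":[0,0,-0.33],"delta_rot":[0,0,-0.33],"jaw":0},
    {"translation":[0,0,-0.44],"delta_rot":[0,0,-0.22],"jaw":0},
    {"translation":[0,0,-0.55],"delta_rot":[0,0,-0.11],"jaw":0},
    {"translation":[0,0,-0.66],"delta_rot":[0,0,0],"jaw":0},
  ],
)

```text
time: 10.95
tool_pos: [0.5375, -0.2338, 0.2061]
tool_rot: [-0.001, 0.996, -0.085, -0.001]
contact_force: [1.9, -3.2, -7.8]
gripper_width: 0.155
grasp_force: 58.9
```

send_rows(
  steps=[
    {"translation":[0,0,0],"delta_rot":[0,0,-0.1],"jaw":0},
    {"translation":[0,0,-0.11],"delta_rot":[0,0,-0.2],"jaw":0},
    {"translation":[0,0,-0.22],"delta_rot":[0,0,-0.31],"jaw":0},
    {"translation":[0,0,-0.33],"delta_rot":[0,0,-0.42],"jaw":0},
    {"translation":[0,0,-0.33],"delta_rot":[0,0,-0.33],"jaw":0},
    {"translation":[0,0,-0.44],"delta_rot":[0,0,-0.22],"jaw":0},
    {"translation":[0,0,-0.55],"delta_rot":[0,0,-0.11],"jaw":0},
    {"translation":[0,0,-0.66],"delta_rot":[0,0,0],"jaw":0},
  ],
)

```text
time: 11.75
tool_pos: [0.5376, -0.2338, 0.2129]
tool_rot: [-0.001, 0.996, -0.085, -0.001]
contact_force: [1.5, -2.2, -6.3]
gripper_width: 0.153
grasp_force: 59.2
```

```bash
python3 st.py
```

```text
[ 0.5375858  -0.23383142  0.21293834] [ 1.5 -2.2 -6.3] [-0.48 -0.49  0.35] 0.15306679028113301
tool yaw -0.17087326917171125
carrier top 0.14514012072376933 2135
flange z [0.14175089 0.14661492 0.18706132 0.19094786]
```

One more turning call, since the rise is now about 37 mm.

send_rows(
  steps=[
    {"translation":[0,0,0],"delta_rot":[0,0,-0.1],"jaw":0},
    {"translation":[0,0,-0.11],"delta_rot":[0,0,-0.2],"jaw":0},
    {"translation":[0,0,-0.22],"delta_rot":[0,0,-0.31],"jaw":0},
    {"translation":[0,0,-0.33],"delta_rot":[0,0,-0.42],"jaw":0},
    {"translation":[0,0,-0.4],"delta_rot":[0,0,-0.33],"jaw":0},
    {"translation":[0,0,-0.55],"delta_rot":[0,0,-0.22],"jaw":0},
    {"translation":[0,0,-0.7],"delta_rot":[0,0,-0.11],"jaw":0},
    {"translation":[0,0,-0.9],"delta_rot":[0,0,0],"jaw":0},
  ],
)

```text
time: 12.6
tool_pos: [0.5377, -0.2337, 0.2234]
tool_rot: [-0.001, 0.996, -0.085, -0.001]
contact_force: [-0.7, -0.1, -2.1]
gripper_width: 0.157
grasp_force: 59.7
```

```bash
python3 st.py
```

```text
[ 0.53769146 -0.23372678  0.22343863] [-0.7 -0.1 -2.1] [-0.03  0.03 -0.02] 0.15708806655711324
tool yaw -0.17112338972491256
carrier top 0.14539446868996742 2174
flange z [0.14149096 0.1449727  0.14933173 0.19737497]
```

The stopper is free: the only force left is its 2 N weight. I'll lift it straight up.

send_rows(
  steps=[
    {"translation":[0,0,-1],"delta_rot":[0,0,0],"jaw":0},
    {"translation":[0,0,-2],"delta_rot":[0,0,0],"jaw":0},
    {"translation":[0,0,-3],"delta_rot":[0,0,0],"jaw":0},
    {"translation":[0,0,-4.5],"delta_rot":[0,0,0],"jaw":0},
    {"translation":[0,0,-6.5],"delta_rot":[0,0,0],"jaw":0},
    {"translation":[0,0,-8.5],"delta_rot":[0,0,0],"jaw":0},
    {"translation":[0,0,-10.5],"delta_rot":[0,0,0],"jaw":0},
    {"translation":[0,0,-11],"delta_rot":[0,0,0],"jaw":0},
  ],
)

```text
time: 13.45
tool_pos: [0.5389, -0.2352, 0.3381]
tool_rot: [0.001, 0.996, -0.086, 0.003]
contact_force: [0.7, -0.5, -1.1]
gripper_width: 0.153
grasp_force: 59.6
```

Run:
```python
from h import *
print(rel(.543,.21,.30,.1),state()['tool_pos'])
```

```text
(array([ -7.21, -43.94,   3.68]), array([ 0.003, -0.006, -0.271])) [ 0.5389278  -0.23515329  0.33814207]
```

send_rows(
  steps=[
    {"translation":[-0.2,-1,0],"delta_rot":[0,0,-0.01],"jaw":0},
    {"translation":[-0.5,-3,0],"delta_rot":[0,0,-0.02],"jaw":0},
    {"translation":[-1.0,-6,0],"delta_rot":[0,0,-0.04],"jaw":0},
    {"translation":[-1.5,-9,0],"delta_rot":[0,0,-0.06],"jaw":0},
    {"translation":[-2.0,-12.5,0],"delta_rot":[0,0,-0.08],"jaw":0},
    {"translation":[-2.6,-16,0],"delta_rot":[0,0,-0.1],"jaw":0},
    {"translation":[-3.2,-19.5,0],"delta_rot":[0,0,-0.12],"jaw":0},
    {"translation":[-3.8,-23,0],"delta_rot":[0,0,-0.14],"jaw":0},
  ],
)

```text
time: 14.25
tool_pos: [0.5389, 0.0006, 0.3319]
tool_rot: [-0.0, 1.0, -0.015, -0.001]
contact_force: [0.8, -1.0, -3.0]
gripper_width: 0.153
grasp_force: 59.6
```

Run:
```python
from h import *
print(rel(.543,.21,.30,.1),state()['tool_pos'])
```

```text
(array([ -0.22, -20.94,   3.2 ]), array([-0.001,  0.002, -0.13 ])) [0.53889265 0.00062148 0.33189741]
```

send_rows(
  steps=[
    {"translation":[0,-3.5,0],"delta_rot":[0,0,-0.02],"jaw":0},
    {"translation":[0,-7,0],"delta_rot":[0,0,-0.04],"jaw":0},
    {"translation":[-0.1,-10.5,0],"delta_rot":[0,0,-0.06],"jaw":0},
    {"translation":[-0.1,-14,0],"delta_rot":[0,0,-0.08],"jaw":0},
    {"translation":[-0.2,-17,0],"delta_rot":[0,0,-0.1],"jaw":0},
    {"translation":[-0.2,-19.5,0],"delta_rot":[0,0,-0.12],"jaw":0},
    {"translation":[-0.2,-20.8,0],"delta_rot":[0,0,-0.13],"jaw":0},
    {"translation":[-0.2,-20.8,0],"delta_rot":[0,0,-0.13],"jaw":0},
  ],
)

```text
time: 15.05
tool_pos: [0.5438, 0.2078, 0.3322]
tool_rot: [0.0, 0.999, 0.05, -0.001]
contact_force: [0.3, -0.6, -1.4]
gripper_width: 0.154
grasp_force: 59.6
```

Run:
```python
from h import *
s=state();print(rel(.543,.21,.11,.1),s['tool_pos'],s['contact_force'])
f=grab('scene','s4')
cv2.imwrite('pics/c4.png',np.clip(cv2.resize(f['pixels'][100:400,200:520],(800,600))[:600]*1.4,0,255).astype(np.uint8) if 0 else np.clip(cv2.resize(f['pixels'][90:345,190:530],(800,600))*1.4,0,255).astype(np.uint8))
```

```text
(array([-1.000e-02, -2.300e-01,  2.222e+01]), array([0.   , 0.002, 0.001])) [0.5437953  0.20777248 0.33224913] [ 0.34860563 -0.60288598 -1.38745977]
```

View pics/c4.png

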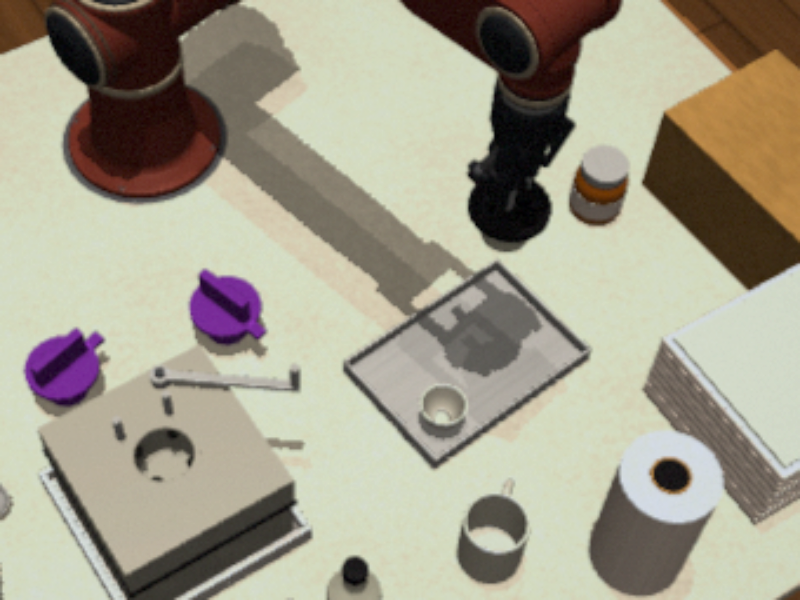

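The stopper hangs upright in the gripper at crop (510,205). Below it are the pan, with the ramekin at (443,408), and the carrier, with the mouth empty and the bar open. Lowering now.

send_rows(
  steps=[
    {"translation":[0,-0.2,3],"delta_rot":[0,0,0],"jaw":0},
    {"translation":[0,-0.2,7],"delta_rot":[0,0,0],"jaw":0},
    {"translation":[0,-0.2,11],"delta_rot":[0,0,0],"jaw":0},
    {"translation":[0,-0.2,15],"delta_rot":[0,0,0],"jaw":0},
    {"translation":[0,-0.2,18.5],"delta_rot":[0,0,0],"jaw":0},
    {"translation":[0,-0.2,21],"delta_rot":[0,0,0],"jaw":0},
    {"translation":[0,-0.2,22.5],"delta_rot":[0,0,0],"jaw":0},
    {"translation":[0,-0.2,23.5],"delta_rot":[0,0,0],"jaw":0},
  ],
)

```text
time: 15.9
tool_pos: [0.5441, 0.2074, 0.0973]
tool_rot: [0.0, 0.999, 0.048, -0.001]
contact_force: [0.3, 0.8, -1.4]
gripper_width: 0.155
grasp_force: 59.6
```

send_rows(
  steps=[
    {"translation":[0,0,0],"delta_rot":[0,0,0],"jaw":0},
    {"translation":[0,0,0.2],"delta_rot":[0,0,0],"jaw":0},
    {"translation":[0,0,0.4],"delta_rot":[0,0,0],"jaw":0},
    {"translation":[0,0,0.6],"delta_rot":[0,0,0],"jaw":0},
    {"translation":[0,0,0.8],"delta_rot":[0,0,0],"jaw":0},
    {"translation":[0,0,1.0],"delta_rot":[0,0,0],"jaw":0},
    {"translation":[0,0,1.2],"delta_rot":[0,0,0],"jaw":0},
    {"translation":[0,0,1.2],"delta_rot":[0,0,0],"jaw":0},
  ],
)

```text
time: 16.7
tool_pos: [0.5441, 0.2084, 0.086]
tool_rot: [0.0, 0.999, 0.049, -0.0]
contact_force: [0.3, -0.7, -2.1]
gripper_width: 0.153
grasp_force: 59.6
```

send_rows(
  steps=[
    {"translation":[0,0,0.1],"delta_rot":[0,0,0],"jaw":0},
    {"translation":[0,0,0.2],"delta_rot":[0,0,0],"jaw":0},
    {"translation":[0,0,0.3],"delta_rot":[0,0,0],"jaw":0},
    {"translation":[0,0,0.4],"delta_rot":[0,0,0],"jaw":0},
    {"translation":[0,0,0.5],"delta_rot":[0,0,0],"jaw":0},
    {"translation":[0,0,0.6],"delta_rot":[0,0,0],"jaw":0},
    {"translation":[0,0,0.6],"delta_rot":[0,0,0],"jaw":0},
    {"translation":[0,0,0.6],"delta_rot":[0,0,0],"jaw":0},
  ],
)

```text
time: 17.5
tool_pos: [0.5444, 0.2085, 0.0805]
tool_rot: [-0.0, 0.999, 0.049, -0.0]
contact_force: [-0.1, -0.3, -1.6]
gripper_width: 0.157
grasp_force: 59.6
```

send_rows(
  steps=[
    {"translation":[0,0,0.05],"delta_rot":[0,0,0],"jaw":0},
    {"translation":[0,0,0.1],"delta_rot":[0,0,0],"jaw":0},
    {"translation":[0,0,0.15],"delta_rot":[0,0,0],"jaw":0},
    {"translation":[0,0,0.2],"delta_rot":[0,0,0],"jaw":0},
    {"translation":[0,0,0.25],"delta_rot":[0,0,0],"jaw":0},
    {"translation":[0,0,0.25],"delta_rot":[0,0,0],"jaw":0},
    {"translation":[0,0,0.25],"delta_rot":[0,0,0],"jaw":0},
    {"translation":[0,0,0.25],"delta_rot":[0,0,0],"jaw":0},
  ],
)

```text
time: 18.3
tool_pos: [0.5446, 0.2085, 0.079]
tool_rot: [0.0, 0.999, 0.049, 0.0]
contact_force: [-2.8, -1.1, 5.7]
gripper_width: 0.154
grasp_force: 60.7
```

Floor contact is confirmed, with about 6 N upwards. Releasing and lifting away.

send_rows(
  steps=[
    {"translation":[0,0,0],"delta_rot":[0,0,0],"jaw":1.6},
    {"translation":[0,0,0],"delta_rot":[0,0,0],"jaw":2.0},
    {"translation":[0,0,0],"delta_rot":[0,0,0],"jaw":2.6},
    {"translation":[0,0,0],"delta_rot":[0,0,0],"jaw":4},
    {"translation":[0,0,0],"delta_rot":[0,0,0],"jaw":5.5},
    {"translation":[0,0,0],"delta_rot":[0,0,0],"jaw":5.5},
    {"translation":[0,0,-1],"delta_rot":[0,0,0],"jaw":5.5},
    {"translation":[0,0,-2],"delta_rot":[0,0,0],"jaw":5.5},
  ],
)

```text
time: 19.1
tool_pos: [0.5443, 0.2084, 0.0986]
tool_rot: [0.0, 0.999, 0.049, -0.0]
contact_force: [0.6, 0.0, 0.1]
gripper_width: 0.643
grasp_force: 0.0
```

send_rows(
  steps=[
    {"translation":[0,0,-2],"delta_rot":[0,0,0],"jaw":5.5},
    {"translation":[0,0,-4],"delta_rot":[0,0,0],"jaw":5.5},
    {"translation":[0,0,-6],"delta_rot":[0,0,0],"jaw":5.5},
    {"translation":[0,0,-9],"delta_rot":[0,0,0],"jaw":5.5},
    {"translation":[0,0,-12],"delta_rot":[0,0,0],"jaw":5.5},
    {"translation":[0,0,-15],"delta_rot":[0,0,0],"jaw":5.5},
    {"translation":[0,0,-16],"delta_rot":[0,0,0],"jaw":5.5},
    {"translation":[0,0,-16],"delta_rot":[0,0,0],"jaw":5.5},
  ],
)

```text
time: 19.9
tool_pos: [0.5455, 0.2087, 0.261]
tool_rot: [-0.0, 0.999, 0.049, 0.003]
contact_force: [0.6, -0.5, -0.4]
gripper_width: 0.645
grasp_force: 0.0
```

Run:
```python
from h import *
s=state();print(s['tool_pos'],s['contact_force'])
f=grab('scene','s5')
cv2.imwrite('pics/c5.png',np.clip(cv2.resize(f['pixels'][90:345,190:530],(800,600))*1.4,0,255).astype(np.uint8))
P=cloud(f).reshape(-1,3);c=f['pixels'].reshape(-1,3).astype(int)
n=(np.hypot(P[:,0]-.544,P[:,1]-.2085)<.06)&(c.max(1)<75)&(P[:,2]<.12)
for z in (.096,.056):
    m=n&(abs(P[:,2]-z)<.006); print(m.sum(),rect(P[m]),np.median(P[m,2]))
```

```text
[0.545481   0.20874318 0.26095995] [ 0.56729926 -0.46520495 -0.36638523]
108 ((544.3887939453125, 204.9827423095703), (76.95699310302734, 16.586650848388672), 4.3553996086120605) 0.09506400176396493
419 ((545.1401977539062, 204.7118682861328), (88.03973388671875, 95.141357421875), 56.7027473449707) 0.0555479059221272
```

View pics/c5.png

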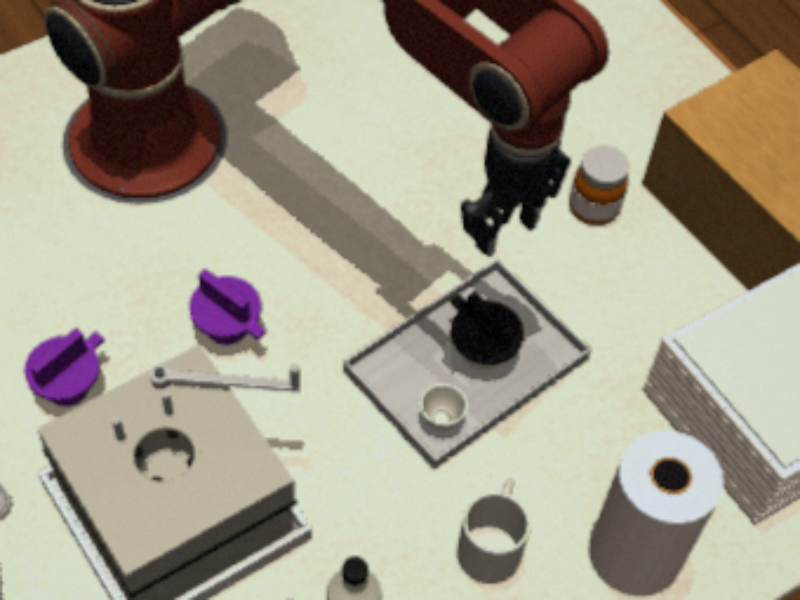

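The stopper stands upright in the pan at crop (487,332), clear of the ramekin at (443,408). The bar is open, the carrier is seated, and the gripper is clear. Handing in.

```bash
python3 -c "
from plant import *
print(job_done())"
```

```text
the job is handed in; nothing more can be done
None
```

The stopper is out and stands upright on its nose in the pan, with the bar left open at about 0.9 rad, the carrier seated in its stand and nothing else disturbed as far as the pictures show; I handed the job in after about 20 s, and no verdict was returned.

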